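Swap the open colour vial in the potter's rack

TASK

We are changing glaze colours: the yellow vial in the rack was left standing open and will dry out, so first press its flip cap fully shut. Then flick the blue vial's cap open, to upright or beyond, ready for the brush. Leave the green and red caps shut and do not shift the things lying about.

Things in the scene. Friction and masses are not known exactly. Their poses are not given: they have to be found in the camera images.
- rack: fixed light-wood rack, 80 (x) x 300 (y) x 30 mm tall, four vials in a row along its y axis, 72 mm apart; origin at the centre of its underside on the table, its -x side (the side of the cap tabs) faces the robot, turned by up to 0.35 rad
- vial_blue: blue flip-cap colour vial held firmly in the rack (does not move), 34 mm diameter, 68 mm tall, upright; origin at the centre of its underside, 5 mm above the table, so its mouth is 73 mm above the table; same yaw as the rack
- cap_blue (a joint): hinge angle of the blue cap in rad: 0 = fully shut, grows as the front is lifted up and back, 1.57 = upright, 2.3 = end stop; the stiff hinge (about 0.025 N m) stays where it is left. The cap is a blue disc of 36 mm diameter and 7 mm thickness (top 81.5 mm above the table when shut), with a 21 mm white plug 5 mm tall on its underside
- tab_blue (a point): middle of the thumb tab of the blue cap: 14 mm wide (vial's y), 5 mm thick, sticking out 14 mm beyond the disc towards the vial's -x; 43 mm from the hinge axis; 78 mm above the table when shut, free space underneath down to the rack's top at 30 mm; moves with the cap
- hinge_blue (a point): fixed point on the hinge axis of the blue cap, at the vial's +x side, 18 mm from the vial's axis, 74.5 mm above the table; the axis runs along the vial's y; the cap disc reaches 36 mm from here and the tab 50 mm
- vial_yellow: yellow flip-cap colour vial held firmly in the rack (does not move), 34 mm diameter, 68 mm tall, upright; origin at the centre of its underside, 5 mm above the table, so its mouth is 73 mm above the table; same yaw as the rack
- cap_yellow (a joint): hinge angle of the yellow cap in rad: 0 = fully shut, grows as the front is lifted up and back, 1.57 = upright, 2.3 = end stop; the stiff hinge (about 0.025 N m) stays where it is left. The cap is a yellow disc of 36 mm diameter and 7 mm thickness (top 81.5 mm above the table when shut), with a 21 mm white plug 5 mm tall on its underside
- tab_yellow (a point): middle of the thumb tab of the yellow cap: 14 mm wide (vial's y), 5 mm thick, sticking out 14 mm beyond the disc towards the vial's -x; 43 mm from the hinge axis; 78 mm above the table when shut, free space underneath down to the rack's top at 30 mm; moves with the cap
- hinge_yellow (a point): fixed point on the hinge axis of the yellow cap, at the vial's +x side, 18 mm from the vial's axis, 74.5 mm above the table; the axis runs along the vial's y; the cap disc reaches 36 mm from here and the tab 50 mm
- vial_green: green flip-cap colour vial held firmly in the rack (does not move), 34 mm diameter, 68 mm tall, upright; origin at the centre of its underside, 5 mm above the table, so its mouth is 73 mm above the table; same yaw as the rack
- cap_green (a joint): hinge angle of the green cap in rad: 0 = fully shut, grows as the front is lifted up and back, 1.57 = upright, 2.3 = end stop; the stiff hinge (about 0.025 N m) stays where it is left. The cap is a green disc of 36 mm diameter and 7 mm thickness (top 81.5 mm above the table when shut), with a 21 mm white plug 5 mm tall on its underside
- tab_green (a point): middle of the thumb tab of the green cap: 14 mm wide (vial's y), 5 mm thick, sticking out 14 mm beyond the disc towards the vial's -x; 43 mm from the hinge axis; 78 mm above the table when shut, free space underneath down to the rack's top at 30 mm; moves with the cap
- hinge_green (a point): fixed point on the hinge axis of the green cap, at the vial's +x side, 18 mm from the vial's axis, 74.5 mm above the table; the axis runs along the vial's y; the cap disc reaches 36 mm from here and the tab 50 mm
- vial_red: red flip-cap colour vial held firmly in the rack (does not move), 34 mm diameter, 68 mm tall, upright; origin at the centre of its underside, 5 mm above the table, so its mouth is 73 mm above the table; same yaw as the rack
- cap_red (a joint): hinge angle of the red cap in rad: 0 = fully shut, grows as the front is lifted up and back, 1.57 = upright, 2.3 = end stop; the stiff hinge (about 0.025 N m) stays where it is left. The cap is a red disc of 36 mm diameter and 7 mm thickness (top 81.5 mm above the table when shut), with a 21 mm white plug 5 mm tall on its underside
- tab_red (a point): middle of the thumb tab of the red cap: 14 mm wide (vial's y), 5 mm thick, sticking out 14 mm beyond the disc towards the vial's -x; 43 mm from the hinge axis; 78 mm above the table when shut, free space underneath down to the rack's top at 30 mm; moves with the cap
- hinge_red (a point): fixed point on the hinge axis of the red cap, at the vial's +x side, 18 mm from the vial's axis, 74.5 mm above the table; the axis runs along the vial's y; the cap disc reaches 36 mm from here and the tab 50 mm
- jar: amber glass jar, 56 mm diameter, 75 mm tall, standing near the rack's +y end; bystander, leave it alone; origin at its underside's centre
- bowl: small blue bowl, 90 mm rim diameter, 45 mm tall, near the rack's -y end; bystander, leave it alone; origin at its underside's centre
- tile: flat terracotta test tile, 50 x 80 x 8 mm, behind the rack; bystander, leave it alone; origin at its underside's centre
- brush: paint brush, 180 mm long, lying behind the rack; bystander, leave it alone; lies along its x axis
- spatula: spatula, 200 mm long, lying at the left of the rack; bystander, leave it alone; lies along its x axis
- mug: terracotta mug, 80 mm diameter, 85 mm tall, at the robot's right; bystander, leave it alone; origin at its underside's centre

How it is judged:
On the way, in this order (a step that is already met when the one before it is completed fails the run):
1. the yellow cap is pressed fully shut (within 0.08 rad, about 4 mm at the tab's tip), while the blue one is still shut (within 0.3 rad) (value of joint cap_yellow below 0.08 rad and value of joint cap_blue below 0.3 rad), for 0.2 s.
2. the blue cap is flicked open to at least 1.4 rad (80 degrees) with the yellow one still shut (value of joint cap_blue above 1.4 rad and value of joint cap_yellow below 0.08 rad), for 0.2 s.
At the end, for the whole second after the job is handed in: The yellow, green and red caps are shut (hinge within 0.08 rad of fully shut), the blue cap stands open by at least 1.4 rad (80 degrees), and the yellow and blue caps are at rest (all of step 2 and value of joint each of cap_green, cap_red below 0.08 rad and velocity of joint cap_yellow between -0.1 and 0.1 rad/s and velocity of joint cap_blue between -0.1 and 0.1 rad/s); the robot touches nothing.
It fails at once if the green or the red cap is opened by more than 0.3 rad (value of joint any of cap_green, cap_red above 0.3 rad).
It fails at once if a bystander (jar, bowl, tile, brush, spatula or mug) is moved by more than 30 mm (distance of any of jar, bowl, tile, brush, spatula, mug from where it was at the start of the episode above 0.03 m).
It also fails if it takes over 48 s, if anything falls off the work surface, if the arm or the gripper's body presses on something with over 40 N, if the wrist force passes 120 N, or if a joint passes its speed limit or range.

ROBOT

A 6-joint arm with a two-finger parallel gripper is mounted at the origin on the work surface. World frame = base frame: x ahead of the robot, y to its left, z up, the work surface at z = 0. Lengths are in m, angles in rad, forces in N, time in s.
With the tool pointing down it reaches from about 0.35 to 0.875 m from the base axis. Payload 4.2 kg.
Tool frame: the origin (TCP) lies at the centre of the arm's flange, where the gripper is bolted on; the fingertips stand 173 mm ahead of it and the grasp point (between the pads) lies 155 mm ahead of it; z points along the fingers, y is the line along which they close (so a half turn about z gives the same grasp; the last joint's range is limited). The gripper opens to 85 mm and grips with 20 to 120 N. Pads are 22 mm wide; open, the fingers measure 114 mm over their backs; the gripper's body (76 mm by 85 mm) begins 54 mm behind the grasp point. The pads swing forward as they close: fully open they stand 13 mm farther back than shut.
Start: joints at [-0.923, 0.385, 0.008, 0, -1.194, -0.259], TCP at [0.237, -0.578, 0.405] pointing down, gripper open.
Joint ranges: [-3.14, 3.14], [-1.21, 2.06], [-1.07, 1.41], [-3.16, 2.05], [-2.99, -0.16], [-3.1, 3.1]. Speed limits (rad/s): [2.79, 2.79, 3.14, 3.14, 3.14, 3.14].

INTERFACE

Orientations are given as a unit quaternion [w, x, y, z].
In Python, from cell import readout, cams, job gives the robot as it stands.
- The arm moves only by the shell command python3 -m creep 'ROWS' [FORCE]. ROWS is a JSON object of lists of equal length, an entry for each row: "travel": the shift along the world's x, y, z each as a share of 40 mm, from -1 to 1, a list of three; "rot": the turn, a rotation vector about the world's x, y, z each as a share of 4 degrees, from -1 to 1, a list of three; "hand": the closure, from 0 (fully open) to 1 (shut). In form: {"travel": [[x, y, z], ...], "rot": [[ax, ay, az], ...], "hand": [hand, ...]}. A call has 1 to 10 rows; each row shifts and turns the commanded pose from where the row before left it; what a row does not reach is not made up. A row lasts 1/12 s, in which the tool goes at most 41.7 mm and 7.16 degrees, less where a joint would pass 70% of its speed; a pose out of reach is approached as far as the arm can. A call with a number of a shift or a turn outside -1 to 1 is refused whole. A call with a gripper value outside its range is refused whole. The fingers move at their own pace and stop on an object; FORCE is the grip in N (left out, the last holds). Time passes only in rows, so rows that do not move let the fingers close. It gives the time, the measured TCP pose, the force, the opening and the grip force at its end, in the units of the state.
- readout.get_obs(): the state, without advancing time (a new reading comes with each control period).
- cams.snapshot(name): name is "scene" or "top" or "wrist"; returns a dict with "pixels" (420x560x3 uint8, red, green, blue), "fx", "fy", "cx", "cy" (pixels), "pose" (4x4, takes a point from camera to world coordinates). Camera axes: x right, y up, looking along -z (the intrinsics and any distortion apply to the point x, -y, -z); pixel columns grow to the right and rows downward; lengths in m; the calibration is good to about 2 mm. A picture is of the moment at which its call begins. There is no depth.
- job.sign_off(): hands the job in; it is judged then, once.
The state is a dict: "clock": time; "q": joint angles; "dq": joint speeds; "effort": joint torques, N m; "eef_pos": TCP position; "eef_rot": TCP orientation; "wrist_force": force on the tool from outside, world axes, zero at the start; "moment": the same for the moment, N m; "gripper_width": finger opening in m; "finger_force": force on a finger pad.
Only numpy, scipy, OpenCV 4.12 (cv2) and the standard library are available. Lean on these libraries where they do the work, as an engineer would, in place of code of your own. Each camera call takes 0.05 s, during which the arm holds its last target. There are 200 camera calls.

## Working session

There is one attempt and no reset: what is moved stays moved. The work goes in short steps, Python scripts to look and compute and a shell command to move; the robot and the scene stay as the last step left them, time stands still between calls to the robot, and variables do not carry over. Pictures are saved under pics/ and viewed, at most 10 in all, crops included, and the job is handed in when it is done.

```bash
ls; mkdir -p pics; python3 - <<'E'
from cell import readout,cams
import cv2
print(readout.get_obs())
for n in("top","scene"):
    s=cams.snapshot(n);cv2.imwrite(f"pics/{n}0.png",s["pixels"][:,:,::-1]);print(n,s["fx"],s["fy"],s["cx"],s["cy"],s["pose"],[k for k in s])
E
```

```text
pics
{'clock': 0.0, 'q': array([-9.23381890e-01,  3.85555956e-01,  6.59376049e-03, -5.09419634e-04,
       -1.19398567e+00, -2.58583105e-01]), 'dq': array([-6.51891409e-06,  2.14945240e-03,  4.92582350e-04,  1.69178977e-03,
       -1.44720947e-03,  9.12514294e-04]), 'effort': array([ 2.12126586e-03, -3.92289841e+01,  1.88402027e+01,  4.18641955e+00,
       -4.63300094e-03, -1.46679093e-05]), 'eef_pos': array([ 0.23688322, -0.57813789,  0.40360743]), 'eef_rot': array([-2.57964579e-04, -1.93100918e-01,  9.81178283e-01,  1.07087924e-03]), 'wrist_force': array([-1.067413  ,  0.00133116, -0.2663599 ]), 'moment': array([-0.00895881,  0.00806356, -0.01508597]), 'finger_force': 0.0, 'gripper_width': 0.08539095903301452}
top 427.5313142524833 427.5313142524833 274.7495624464292 210.53287403657194 [[ 0.02452696  0.9981556  -0.05553221  0.53603051]
 [-0.99958127  0.0236331  -0.01669627 -0.0327195 ]
 [-0.01535308  0.05591847  0.99831729  1.40652984]
 [ 0.          0.          0.          1.        ]] ['pixels', 'fx', 'fy', 'cx', 'cy', 'pose']
scene 414.000982213441 414.000982213441 280.7572555991361 216.1229584492753 [[ 0.18602571 -0.58004812  0.7930565   1.39741679]
 [ 0.9824765   0.11933533 -0.14317474 -0.15239937]
 [-0.01159142  0.80579356  0.59208308  0.67904035]
 [ 0.          0.          0.          1.        ]] ['pixels', 'fx', 'fy', 'cx', 'cy', 'pose']
```

View pics/top0.png

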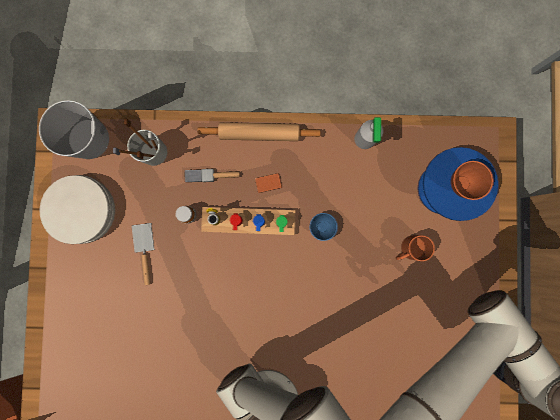

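View pics/scene0.png

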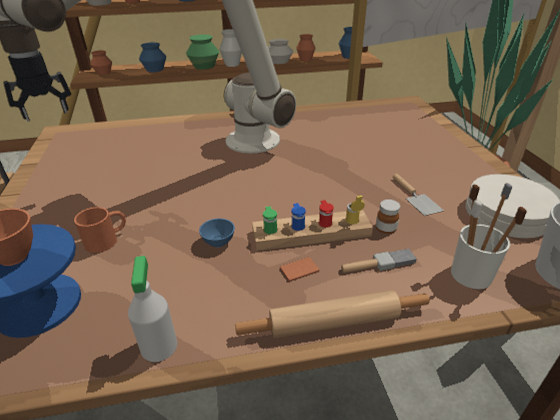

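The top view shows the row from +y to -y: yellow (213,216, standing open), red (236,221), blue (259,222) and green (282,223). The jar is at (184,213), and the brush and tile lie behind the rack. The scene view confirms the yellow cap is standing up at (358,208).

```bash
cat > h.py <<'E'
import numpy as np,cv2
from cell import readout,cams
def ray(s,u,v,z):
    d=s["pose"][:3,:3]@np.array([(u-s["cx"])/s["fx"],-(v-s["cy"])/s["fy"],-1]);o=s["pose"][:3,3]
    return o+d*(z-o[2])/d[2]
def proj(s,p):
    c=s["pose"][:3,:3].T@(np.asarray(p)-s["pose"][:3,3]);return s["cx"]+s["fx"]*c[0]/-c[2],s["cy"]-s["fy"]*c[1]/-c[2]
def masks(im):
    h=cv2.cvtColor(im,cv2.COLOR_RGB2HSV);H,S,V=cv2.split(h);ok=(S>150)&(V>60)
    return dict(red=ok&((H<4)|(H>174)),blue=ok&(H>108)&(H<128),green=ok&(H>50)&(H<80),yellow=ok&(H>22)&(H<34))
E
python3 - <<'E'
from h import *
s=cams.snapshot("top");im=s["pixels"]
for n,m in masks(im).items():
    m=m.copy().astype(np.uint8);m[:205]=0;m[245:]=0;m[:,:200]=0;m[:,300:]=0
    k,l,st,c=cv2.connectedComponentsWithStats(m)
    for i in range(1,k):
        if st[i,4]>8:print(n,st[i],c[i].round(1),ray(s,*c[i],.0815).round(4))
cv2.imwrite("pics/top1.png",cv2.resize(im[195:250,170:350,::-1],None,fx=4,fy=4,interpolation=cv2.INTER_CUBIC))
# rack corners
h=cv2.cvtColor(im,cv2.COLOR_RGB2HSV);print(h[232,225],h[245,225],h[225,247])
E
```

```text
red [230 214  12  16 124] [235.6 220.5] [0.5758 0.1103 0.0815]
blue [253 215  12  16  94] [258.5 221.3] [0.5752 0.0391 0.0815]
green [277 215  10  17 109] [281.3 222. ] [ 0.5746 -0.0317  0.0815]
yellow [207 208  10   5  28] [211.2 209.7] [0.6077 0.1873 0.0815]
[ 13 123 191] [ 10 119 165] [ 15 137 106]
```

View pics/top1.png

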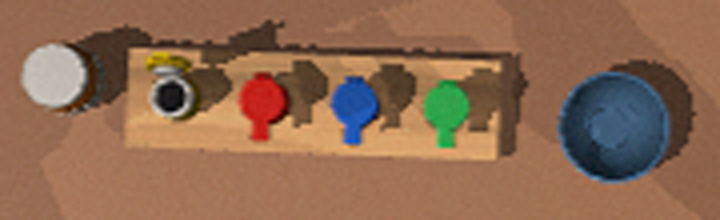

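The crop shows the yellow mouth at about (213.5,219) in full-image pixels. The red, blue and green discs are shut with their tabs pointing at the robot, and the rack yaw is about 0. I estimate the disc centres at x≈0.578, with y of 0.182 (yellow), 0.110 (red), 0.039 (blue) and -0.032 (green). I'll close the hand and approach from behind the yellow cap.

```bash
python3 -m creep '{"travel":[[0.44,0.79,0],[0.44,0.79,0],[0.44,0.79,0],[0.44,0.79,0],[0.44,0.79,0],[0.44,0.79,0],[0.44,0.79,0],[0.44,0.79,0],[0.44,0.79,0],[0.44,0.79,0]],"rot":[[0,0,-1],[0,0,-1],[0,0,-1],[0,0,-1],[0,0,-1],[0,0,-0.6],[0,0,0],[0,0,0],[0,0,0],[0,0,0]],"hand":[1,1,1,1,1,1,1,1,1,1]}'
python3 -m creep '{"travel":[[0.44,0.79,0],[0.44,0.79,0],[0.44,0.79,0],[0.44,0.79,0],[0.44,0.79,0],[0.44,0.79,0],[0.44,0.79,0],[0.44,0.79,0],[0.44,0.79,0],[0.44,0.79,0]],"rot":[[0,0,0],[0,0,0],[0,0,0],[0,0,0],[0,0,0],[0,0,0],[0,0,0],[0,0,0],[0,0,0],[0,0,0]],"hand":[1,1,1,1,1,1,1,1,1,1]}'
```

```text
clock: 0.98
eef_pos: [0.4132, -0.2606, 0.4046]
eef_rot: [-0.0, 0.001, 1.0, 0.0]
wrist_force: [0.8, 0.1, 0.0]
gripper_width: -0.0
finger_force: 0.0
clock: 1.82
eef_pos: [0.5894, 0.0554, 0.4045]
eef_rot: [-0.0, 0.001, 1.0, -0.0]
wrist_force: [0.4, -0.4, 0.8]
gripper_width: 0.0003
finger_force: 0.0
```

```bash
python3 - <<'E'
from h import *
s=cams.snapshot("wrist");im=s["pixels"];cv2.imwrite("pics/w1.png",im[:,:,::-1]);print(s["pose"].round(3),s["fx"])
for n,m in masks(im).items():
    k,l,st,c=cv2.connectedComponentsWithStats(m.astype(np.uint8))
    for i in range(1,k):
        if st[i,4]>150:print(n,st[i],c[i].round(1),ray(s,*c[i],.0815).round(4))
E
```

```text
[[ 0.003 -0.953 -0.302  0.513]
 [ 1.     0.002  0.001  0.056]
 [-0.    -0.302  0.953  0.374]
 [ 0.     0.     0.     1.   ]] 325.58663686729255
red [ 318  147   44   54 1539] [339.9 174.9] [0.5738 0.1107 0.0815]
green [ 167  145   48   55 1697] [189.2 173.1] [ 0.5718 -0.0266  0.0815]
yellow [385 155  34  33 435] [396.7 167.8] [0.5674 0.1618 0.0815]
yellow [402 199  44  33 610] [425.3 217.1] [0.6147 0.194  0.0815]
```

View pics/w1.png

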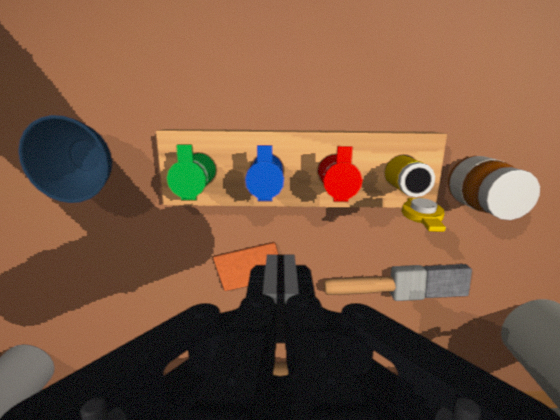

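The wrist view has right = +y and down = +x. The yellow mouth is at (417,180). Its open cap leans back behind it, with the disc at (424,213) and the tab at (435,225). The shut discs are at (341,180), (265,178) and (188,178).

```bash
python3 - <<'E'
from h import *
s=cams.snapshot("wrist")
for n,u,v,z in[("red",341,181,.0815),("blue",265,178,.0815),("green",188,178,.0815),("mouth",417,180,.073),("btab",265,147,.0805)]+[("ytab",436,225,z) for z in(.09,.1,.11,.12)]:print(n,ray(s,u,v,z).round(4))
t=cams.snapshot("top")
# yellow tab tip: project candidate angles in both views
for a in np.arange(1.5,2.35,.1):
    p=[.597+.0035*np.sin(a)-.043*np.cos(a),.183,.0745+.043*np.sin(a)+.0035*np.cos(a)]
    print(a.round(2),np.round(p,3),np.round(proj(s,p),1),np.round(proj(t,p),1))
E
```

```text
red [0.5831 0.1166 0.0815]
blue [0.5804 0.0471 0.0815]
green [ 0.5805 -0.0231  0.0815]
mouth [0.584  0.1898 0.073 ]
btab [0.5525 0.0474 0.0805]
ytab [0.6227 0.2056 0.09  ]
ytab [0.619  0.2005 0.1   ]
ytab [0.6152 0.1953 0.11  ]
ytab [0.6115 0.1902 0.12  ]
1.5 [0.597 0.183 0.118] [428.4 208. ] [210.5 212.4]
1.6 [0.602 0.183 0.117] [427.6 212.9] [210.6 211. ]
1.7 [0.606 0.183 0.117] [426.5 217.5] [210.7 209.6]
1.8 [0.61  0.183 0.116] [425.2 221.7] [210.8 208.3]
1.9 [0.614 0.183 0.114] [423.8 225.6] [210.9 207. ]
2.0 [0.618 0.183 0.112] [422.3 229. ] [211.1 205.7]
2.1 [0.622 0.183 0.11 ] [420.6 231.9] [211.2 204.6]
2.2 [0.625 0.183 0.107] [418.9 234.4] [211.4 203.5]
2.3 [0.628 0.183 0.104] [417.  236.4] [211.6 202.6]
```

```bash
python3 -m creep '{"travel":[[0.42,0.82,0],[0.42,0.82,0],[0.42,0.82,0],[0.42,0.82,0],[0,0,-0.85],[0,0,-0.85],[0,0,-0.85],[0,0,-0.7],[0,0,0],[0,0,0]],"rot":[[0,0,0],[0,0,0],[0,0,0],[0,0,0],[0,0,0],[0,0,0],[0,0,0],[0,0,0],[0,0,0],[0,0,0]],"hand":[1,1,1,1,1,1,1,1,1,1]}'; python3 - <<'E'
from h import *
a=cams.snapshot("scene")["pixels"][150:280,230:430];b=cams.snapshot("top")["pixels"][180:250,170:310]
o=np.vstack([cv2.resize(a,(560,364)),cv2.resize(b,(560,280))])[:600];cv2.imwrite("pics/c1.png",o[:,:,::-1])
E
```

```text
clock: 2.8
eef_pos: [0.6559, 0.1838, 0.2735]
eef_rot: [-0.002, 0.001, 1.0, -0.001]
wrist_force: [0.7, 1.3, 1.3]
gripper_width: -0.0001
finger_force: 0.0
```

View pics/c1.png

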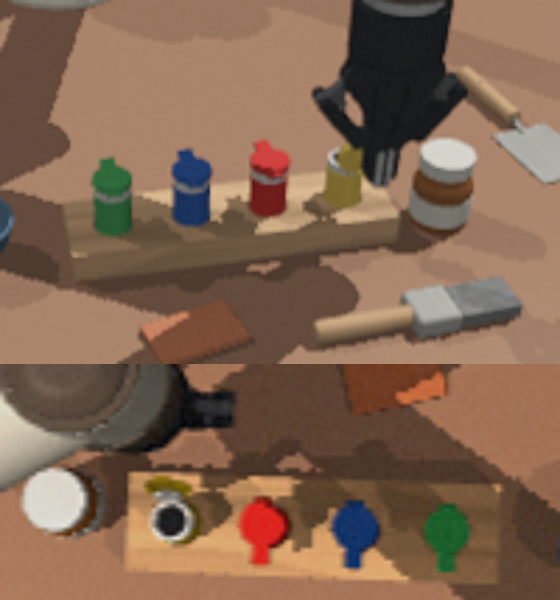

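The scene crop shows the shut fingertips at about (366,213) in full-image pixels, just behind the yellow cap tab at (355,204). I'll check how well they line up sideways.

```bash
python3 - <<'E'
from h import *
s=cams.snapshot("scene")
print("tip",proj(s,[.656,.184,.1005]),"tab 1.9@.183/.19",proj(s,[.614,.183,.114]),proj(s,[.614,.19,.114]),"jar",ray(s,230+447/2.8,150+155/2.8,.075))
m=masks(s["pixels"])["yellow"].astype(np.uint8);k,l,st,c=cv2.connectedComponentsWithStats(m)
print([(st[i],c[i]) for i in range(1,k) if st[i,4]>20])
E
```

```text
tip (np.float64(365.0588735229253), np.float64(214.42343610983534)) tab 1.9@.183/.19 (np.float64(359.2531143105204), np.float64(199.98195120579078)) (np.float64(362.0082567927883), np.float64(199.65389034891274)) jar [0.59871637 0.27332496 0.075     ]
[(array([346, 202,  14,  22, 180], dtype=int32), array([353.30555556, 213.26111111]))]
```

```bash
python3 -m creep '{"travel":[[-0.25,-0.01,0],[-0.25,-0.01,0],[-0.25,-0.01,0],[-0.25,-0.01,0],[-0.25,-0.01,0],[-0.25,0,0],[-0.25,0,0],[-0.25,0,0],[0,0,0],[0,0,0]],"rot":[[0,0,0],[0,0,0],[0,0,0],[0,0,0],[0,0,0],[0,0,0],[0,0,0],[0,0,0],[0,0,0],[0,0,0]],"hand":[1,1,1,1,1,1,1,1,1,1]}'; python3 - <<'E'
from h import *
a=cams.snapshot("scene")["pixels"][150:280,230:430];b=cams.snapshot("wrist")["pixels"]
o=np.vstack([cv2.resize(a,(400,260)),cv2.resize(b,(400,300))]);cv2.imwrite("pics/c2.png",o[:,:,::-1])
E
```

```text
clock: 3.78
eef_pos: [0.5761, 0.183, 0.2764]
eef_rot: [0.001, 0.001, 1.0, 0.001]
wrist_force: [-0.1, -0.6, 0.4]
gripper_width: -0.0004
finger_force: 0.0
```

View pics/c2.png

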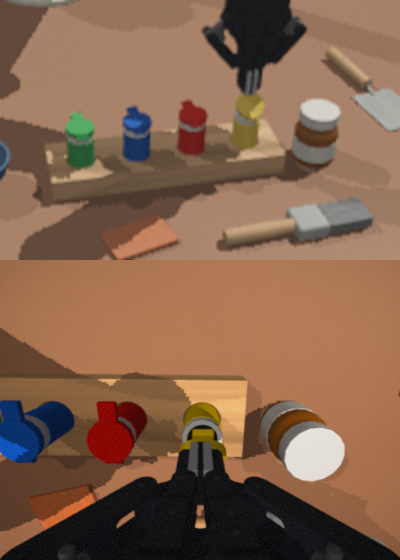

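The scene crop shows the yellow cap folded forward with the fingertips behind and above it. The wrist crop shows the finger centred on the cap. Next I'll push forward and press down.

```bash
python3 -m creep '{"travel":[[-0.25,0,-0.05],[-0.25,0,-0.1],[0,0,-0.1],[0,0,-0.1],[0,0,-0.1],[0,0,-0.05],[0,0,-0.05],[0,0,-0.05],[0,0,0],[0,0,0]],"rot":[[0,0,0],[0,0,0],[0,0,0],[0,0,0],[0,0,0],[0,0,0],[0,0,0],[0,0,0],[0,0,0],[0,0,0]],"hand":[1,1,1,1,1,1,1,1,1,1]}'
```

```text
clock: 4.72
eef_pos: [0.5565, 0.183, 0.2541]
eef_rot: [0.001, 0.0, 1.0, -0.0]
wrist_force: [-8.0, -0.3, 19.2]
gripper_width: -0.0
finger_force: 9.5
```

```bash
python3 -m creep '{"travel":[[0,0,0.4],[0,0,0.9],[0,0,0.9],[0,0,0.9],[-0.35,-0.3,0],[-0.35,-0.3,0],[-0.35,-0.3,0],[-0.35,-0.3,0],[-0.35,-0.3,0],[-0.35,-0.3,0]],"rot":[[0,0,0],[0,0,0],[0,0,0],[0,0,0],[0,-1,0],[0,-1,0],[0,-1,0],[0,-1,0],[0,-1,0],[0,-1,0]],"hand":[1,1,1,1,1,1,1,1,1,1]}'
python3 -m creep '{"travel":[[-0.35,-0.3,0],[-0.35,-0.3,0],[-0.35,-0.3,0],[-0.35,-0.3,0],[-0.35,-0.3,0],[-0.35,-0.3,0],[0,0,0],[0,0,0]],"rot":[[0,-1,0],[0,-1,0],[0,-1,0],[0,-1,0],[0,-1,0],[0,-1,0],[0,0,0],[0,0,0]],"hand":[1,1,1,1,1,1,1,1]}'
python3 - <<'E'
from h import *
from scipy.spatial.transform import Rotation as R
o=readout.get_obs();q=o["eef_rot"];r=R.from_quat(np.r_[q[1:],q[0]]).as_matrix();print(o["q"].round(2),r.round(3),"tip",o["eef_pos"]+.173*r[:,2])
a=cams.snapshot("scene");b=cams.snapshot("wrist")
o=np.vstack([cv2.resize(a["pixels"][150:280,230:430],(400,260)),cv2.resize(b["pixels"],(400,300))]);cv2.imwrite("pics/c3.png",o[:,:,::-1])
E
```

```text
clock: 5.55
eef_pos: [0.4719, 0.111, 0.3749]
eef_rot: [0.21, 0.001, 0.978, 0.001]
wrist_force: [1.0, -0.6, 1.4]
gripper_width: -0.0002
finger_force: 0.0
clock: 6.22
eef_pos: [0.4149, 0.0413, 0.4227]
eef_rot: [0.353, 0.002, 0.936, -0.002]
wrist_force: [-0.3, 1.1, 0.3]
gripper_width: 0.0002
finger_force: 0.0
[ 0.23 -0.12 -0.95  1.35 -0.16 -3.1 ] [[-0.751  0.005  0.66 ]
 [ 0.002  1.    -0.006]
 [-0.66  -0.003 -0.751]] tip [0.52913817 0.04025722 0.29270381]
```

View pics/c3.png

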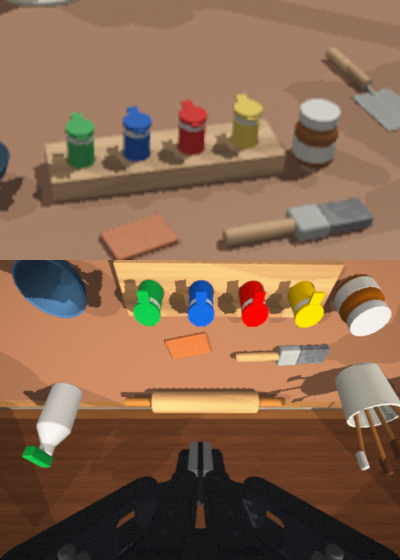

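The caps all look shut, including yellow, which lies level at (247,103) in the crop. The forward tilt ran into the joint 5 limit at -0.16, so I'll undo it. Instead I'll grip the tab by its sides with the tool vertical.

```bash
python3 -m creep '{"travel":[[0.2,0,0],[0.3,0,0],[0.3,0,0],[0.3,0,0],[0.3,0,0]],"rot":[[0,1,0],[0,1,0],[0,1,0],[0,1,0],[0,1,0]],"hand":[1,1,1,1,1]}'
python3 - <<'E'
from h import *
o=readout.get_obs();print(o["q"].round(2),o["dq"].round(2))
E
```

```text
clock: 6.73
eef_pos: [0.4617, 0.0376, 0.4277]
eef_rot: [0.245, 0.004, 0.969, -0.01]
wrist_force: [0.3, -1.1, 0.6]
gripper_width: 0.0001
finger_force: 0.0
[ 0.46 -0.01 -0.63  0.45 -0.55 -2.38] [ 0.12  0.41  1.07 -1.83 -1.16  1.66]
```

```bash
python3 -m creep '{"travel":[[0.3,0,0],[0.3,0,0],[0.3,0,0],[0.3,0,0],[0.2,0,0],[0,0,0],[0,0,0]],"rot":[[0,1,0],[0,1,0],[0,1,0],[0,1,0],[0,1,0],[0,1,0],[0,0,0]],"hand":[0.6,0.6,0.6,0.6,0.6,0.6,0.6]}'
python3 - <<'E'
from h import *
from scipy.spatial.transform import Rotation as R
o=readout.get_obs();q=o["eef_rot"];r=R.from_quat(np.r_[q[1:],q[0]]).as_matrix();print(o["q"].round(2),o["dq"].round(2),r.round(3))
s=cams.snapshot("wrist");im=s["pixels"]
for n,m in masks(im).items():
    k,l,st,c=cv2.connectedComponentsWithStats(m.astype(np.uint8))
    for i in range(1,k):
        if st[i,4]>300:print(n,st[i],c[i].round(1),ray(s,*c[i],.0815).round(4))
cv2.imwrite("pics/w2.png",im[:,:,::-1])
E
```

```text
clock: 7.32
eef_pos: [0.5196, 0.0373, 0.4274]
eef_rot: [0.039, 0.003, 0.999, -0.012]
wrist_force: [0.9, -0.1, 0.0]
gripper_width: 0.0342
finger_force: 0.0
[ 0.4   0.17 -0.25  0.06 -1.08 -2.  ] [ 0.   -0.04 -0.07  0.05  0.11 -0.04] [[-0.997  0.007  0.079]
 [ 0.005  1.    -0.024]
 [-0.079 -0.024 -0.997]]
red [ 339  185   41   47 1281] [359.  207.7] [0.5708 0.1098 0.0815]
green [ 207  184   38   46 1209] [225.1 205.9] [ 0.5692 -0.027   0.0815]
yellow [ 400  185   52   49 1609] [427.1 207.8] [0.5707 0.1783 0.0815]
```

View pics/w2.png

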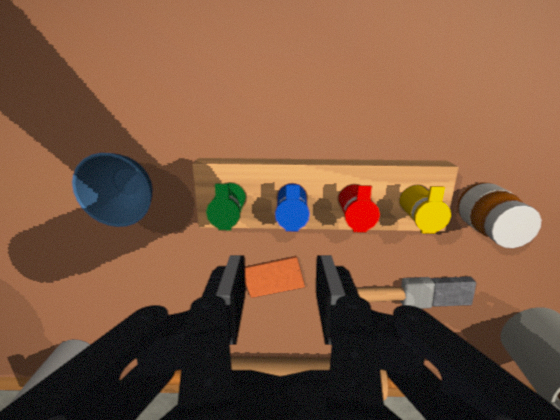

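All four caps look shut: green (226,205), blue (292,207), red (360,208) and yellow (431,208). The hand is about 34 mm open and centred on blue. I'll level the tool and come down over the blue tab.

```bash
python3 -m creep '{"travel":[[0.3,0.04,-0.5],[0.36,0.03,-0.9],[0,0,-0.9],[0,0,-0.5],[0,0,0],[0,0,0]],"rot":[[0.17,1,0],[0.17,0.1,0],[0,0,0],[0,0,0],[0,0,0],[0,0,0]],"hand":[0.6,0.6,0.6,0.6,0.6,0.6]}'
python3 - <<'E'
from h import *
from scipy.spatial.transform import Rotation as R
o=readout.get_obs();q=o["eef_rot"];r=R.from_quat(np.r_[q[1:],q[0]]).as_matrix();print(r.round(3))
s=cams.snapshot("wrist");im=s["pixels"]
m=masks(im)["blue"].astype(np.uint8);h=cv2.cvtColor(im,cv2.COLOR_RGB2HSV);m=((h[...,0]>105)&(h[...,0]<125)&(h[...,1]>140)).astype(np.uint8);k,l,st,c=cv2.connectedComponentsWithStats(m)
for i in range(1,k):
    if st[i,4]>300:print(st[i],c[i].round(1),ray(s,*c[i],.0815).round(4))
cv2.imwrite("pics/w3.png",im[:,:,::-1])
E
```

```text
clock: 7.87
eef_pos: [0.5437, 0.0387, 0.3162]
eef_rot: [0.002, 0.003, 1.0, -0.001]
wrist_force: [1.1, 0.4, -0.1]
gripper_width: 0.034
finger_force: 0.0
[[-1.     0.005  0.005]
 [ 0.005  1.    -0.002]
 [-0.005 -0.002 -1.   ]]
[ 260  222   49   71 2607] [283.7 258.3] [0.5695 0.0414 0.0815]
```

View pics/w3.png

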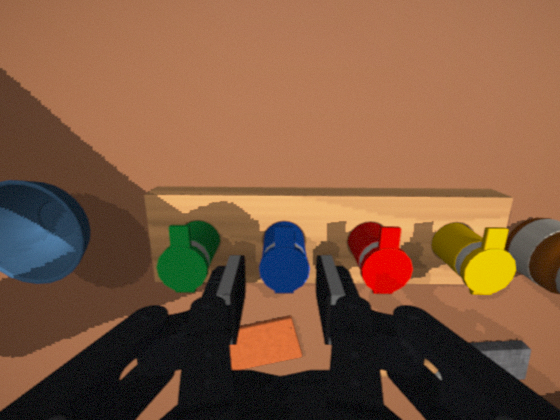

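Blue sits between the pads, with its centre at u≈284 against a pad midpoint of about 280. I'll nudge by 2 mm in y and 5 mm in x, go down and grip the tab lightly.

```bash
python3 -m creep '{"travel":[[0.12,0.04,-0.5],[0,0,-0.6],[0,0,-0.5],[0,0,-0.2],[0,0,0],[0,0,0],[0,0,0],[0,0,0],[0,0,0],[0,0,0]],"rot":[[0,0,0],[0,0,0],[0,0,0],[0,0,0],[0,0,0],[0,0,0],[0,0,0],[0,0,0],[0,0,0],[0,0,0]],"hand":[0.6,0.6,0.6,0.6,0.6,1,1,1,1,1]}' 20
```

```text
clock: 8.75
eef_pos: [0.5492, 0.0406, 0.247]
eef_rot: [0.005, 0.003, 1.0, 0.0]
wrist_force: [-1.6, 5.1, 6.1]
gripper_width: 0.0131
finger_force: 26.8
```

```bash
python3 -m creep '{"travel":[[0.03,0,0.18],[0.06,0,0.18],[0.1,0,0.16],[0.12,0,0.14],[0.14,0,0.12],[0.16,0,0.1],[0,0,0]],"rot":[[0,0,0],[0,0,0],[0,0,0],[0,0,0],[0,0,0],[0,0,0],[0,0,0]],"hand":[1,1,1,1,1,1,1]}' 20
python3 - <<'E'
from h import *
a=cams.snapshot("scene");b=cams.snapshot("wrist")
o=np.vstack([cv2.resize(a["pixels"][150:280,230:430],(400,260)),cv2.resize(b["pixels"],(400,300))]);cv2.imwrite("pics/c4.png",o[:,:,::-1])
E
```

```text
clock: 9.33
eef_pos: [0.5734, 0.0404, 0.281]
eef_rot: [0.003, 0.003, 1.0, 0.0]
wrist_force: [-2.3, 5.8, 1.4]
gripper_width: 0.0128
finger_force: 19.7
```

View pics/c4.png

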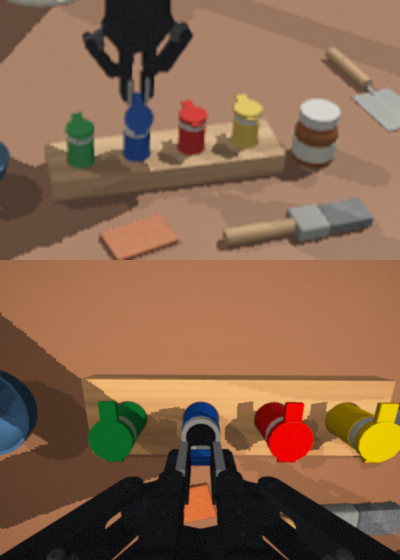

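The scene crop shows the blue cap pinched between the pads and raised to about 60°. I'll continue the arc past upright, then release and lift clear.

```bash
python3 -m creep '{"travel":[[0.18,0,0.06],[0.18,0,0.03],[0.19,0,0],[0.19,0,0],[0.18,0,-0.03],[0,0,0],[0,0,0]],"rot":[[0,0,0],[0,0,0],[0,0,0],[0,0,0],[0,0,0],[0,0,0],[0,0,0]],"hand":[1,1,1,1,1,1,1]}' 20
python3 -m creep '{"travel":[[0,0,0],[0,0,0],[0,0,0],[0,0,0],[0,0,0.4],[0,0,0.8],[0,0,0.8],[0,0,0.8],[0,0,0],[0,0,0]],"rot":[[0,0,0],[0,0,0],[0,0,0],[0,0,0],[0,0,0],[0,0,0],[0,0,0],[0,0,0],[0,0,0],[0,0,0]],"hand":[0.6,0.6,0.6,0.6,0.6,0.6,0.6,0.6,0.6,0.6]}'
python3 - <<'E'
from h import *
for n in("scene","wrist","top"):
    s=cams.snapshot(n);h=cv2.cvtColor(s["pixels"],cv2.COLOR_RGB2HSV)
    m=((h[...,0]>105)&(h[...,0]<128)&(h[...,1]>140)&(h[...,2]>50)).astype(np.uint8)
    k,l,st,c=cv2.connectedComponentsWithStats(m)
    for i in range(1,k):
        if st[i,4]>20:print(n,st[i],c[i].round(1))
    for a in(1.0,1.4,1.6,1.8,2.0):
        # tab tip, r=50, mid-thickness
        p=[.5965+.0035*np.sin(a)-.05*np.cos(a),.0405,.0745+.05*np.sin(a)+.0035*np.cos(a)]
        print(n,a,np.round(proj(s,p),1))
    cv2.imwrite(f"pics/f_{n}.png",s["pixels"][:,:,::-1])
    for nn,mm in masks(s["pixels"]).items():
        if nn!="blue":
            k,l,st,c=cv2.connectedComponentsWithStats(mm.astype(np.uint8));print(nn,[list(st[i]) for i in range(1,k) if st[i,4]>60])
E
```

```text
clock: 10.02
eef_pos: [0.6098, 0.0401, 0.2831]
eef_rot: [0.003, 0.003, 1.0, -0.0]
wrist_force: [-0.8, 3.0, 1.8]
gripper_width: 0.0131
finger_force: 22.0
clock: 10.85
eef_pos: [0.6099, 0.0397, 0.3974]
eef_rot: [0.006, 0.003, 1.0, 0.0]
wrist_force: [-1.0, 0.3, -0.7]
gripper_width: 0.0343
finger_force: 0.0
scene [292 201  15  29 264] [299.3 216.5]
scene [   0  225   81  112 6415] [ 38.6 285.3]
scene 1.0 [298.1 195.8]
scene 1.4 [299.9 198. ]
scene 1.6 [300.8 200.3]
scene 1.8 [301.8 203.3]
scene 2.0 [302.6 206.8]
red [[np.int32(320), np.int32(200), np.int32(14), np.int32(14), np.int32(123)], [np.int32(319), np.int32(214), np.int32(13), np.int32(13), np.int32(132)]]
green []
yellow [[np.int32(346), np.int32(211), np.int32(13), np.int32(13), np.int32(118)]]
wrist [268 133  27   9  88] [281.4 135.8]
wrist [261 180  41  21 500] [280.9 190.4]
wrist 1.0 [279.7 156.8]
wrist 1.4 [279.9 183.2]
wrist 1.6 [280. 196.]
wrist 1.8 [280.1 207.4]
wrist 2.0 [280.2 216.9]
red [[np.int32(335), np.int32(121), np.int32(50), np.int32(59), np.int32(1828)]]
green [[np.int32(178), np.int32(120), np.int32(50), np.int32(59), np.int32(1854)]]
yellow [[np.int32(405), np.int32(121), np.int32(64), np.int32(60), np.int32(2239)]]
top [ 419  147   79   74 3074] [452.7 185.9]
top 1.0 [257.3 221.8]
top 1.4 [257.4 215.4]
top 1.6 [257.5 212.1]
top 1.8 [257.6 208.9]
top 2.0 [257.8 205.9]
red []
green [[np.int32(374), np.int32(118), np.int32(7), np.int32(25), np.int32(167)], [np.int32(277), np.int32(215), np.int32(10), np.int32(17), np.int32(108)]]
yellow []
```

The wrist view (tip row about 200) and the scene view (about 201) both put the blue cap at about 1.65 rad. The other three caps keep their shut outlines, and the hand is well clear.

```bash
python3 -c "
from cell import job
print(job.sign_off())"
```

```text
the job is handed in; nothing more can be done
None
```

I pressed the yellow cap shut, opened the blue cap to about 1.65 rad (measured from two camera views), left the green and red caps shut, and handed the job in; the sign-off returned no verdict.

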